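# Refill the spring-fed token feeder on the office desk

## Robot

A 7-joint arm with a two-finger parallel gripper is mounted at the origin on the work surface. World frame = base frame: x ahead of the robot, y to its left, z up, the work surface at z = 0. Lengths are in mm, angles in rad, forces in N, time in s.
With the tool pointing down it reaches from about 400 to 875 mm from the base axis. Payload 19.3 kg.
Tool frame: the origin (TCP) lies at the very end of the fingers, on their centre line; the grasp point (between the pads) lies 19 mm behind it (grip_point_offset is the z of the grasp point in the tool frame, in mm); z points along the fingers, y is the line along which they close (so a half turn about z gives the same grasp; the last joint's range is limited). The gripper opens to 85 mm and grips with 20 to 120 N. Pads are 22 mm wide; open, the fingers measure 114 mm over their backs; the gripper's body (76 mm by 85 mm) begins 54 mm behind the grasp point. The pads swing forward as they close: fully open they stand 13 mm farther back than shut.
Start: joints at [-1.242, 0.521, -0.036, 1.599, 0.021, 1.021, -0.113], TCP at [242.713, 575.938, 231.291] pointing down, gripper open.
Joint ranges: [-2.91, 2.91], [-0.3, 2.13], [-1.5, 1.42], [0.17, 2.43], [-1.26, 4.41], [0.16, 1.93], [-2.52, 2.52]. Speed limits (rad/s): [1.89, 1.89, 2.39, 2.39, 3.01, 3.01, 3.01].

## Interface

Orientations are given as a 3x3 rotation matrix whose columns are the frame's x, y, z axes.
In Python, from workcell import movep, movel, goto_joints, open_gripper, clamp, wait, inverse_kinematics, read_state, camera, PlanningError, finish_job, grip_point_offset gives the robot as it stands. Calls block until the motion is done:
- movep(position, orientation): joint-space move of the TCP to a pose.
- movel(position, frame=None, max_speed=150, guard=None): straight line of the TCP; frame=None keeps the orientation; max_speed is the mean speed in mm/s. With guard (N) it stops when the force on the tool has changed by that much, and returns True; else False.
- goto_joints(angles): joint-space move.
- open_gripper() and clamp(): open the fingers fully, or close them until they stop; the grip force is fixed at half the most.
- wait(seconds).
- inverse_kinematics(position, orientation): joint angles nearest the present ones, or None.
- read_state(): the state.
- camera(name): name is "scene" or "top" or "wrist"; returns a dict with "image" (400x640x3 uint8, blue, green, red), "range_z" (400x640 float32, mm along the optical axis (not along the pixel's ray), 0 where there is no reading), "fx", "fy", "cx", "cy" (pixels), "cam_to_world" (4x4, takes a point from camera to world coordinates). Camera axes: x right, y up, looking along -z (the intrinsics and any distortion apply to the point x, -y, -z); pixel columns grow to the right and rows downward; lengths in mm; the calibration is good to about 2 mm. A picture is of the moment at which its call begins.
A pose or a line that the arm cannot do raises PlanningError and nothing moves.
- finish_job(): hands the job in; it is judged then, once.
The state is a dict: "time": time; "qpos": joint angles; "qvel": joint speeds; "joint_efforts": joint torques, N m; "eef_pos": TCP position; "tool_rot": TCP orientation; "ft_force": force on the tool from outside, world axes, zero at the start; "torque": the same for the moment, N m; "finger_gap": finger opening in mm; "gripper_force": force on a finger pad.
Only numpy, scipy, OpenCV 4.12 (cv2) and the standard library are available. Lean on these libraries where they do the work, as an engineer would, in place of code of your own. Each camera call takes 0.05 s, during which the arm holds its last target. There are 200 camera calls.

## Task

Load the green token and then the yellow one into the leaning token feeder: push each straight down along the feeder's axis, against the spring, until both orange catches snap over it, so that green lies below and yellow on top, held flat under the catches. Leave the red and white tokens and everything else on the desk where it is.

Things in the scene. Friction and masses are not known exactly. Their poses are not given: they have to be found in the camera images.
- feeder: Token feeder, fixed to the desk: blue base 140 x 90 x 10 mm (origin under its centre) with a magazine leaning 35 degrees from vertical, its mouth towards -x of this frame (to the robot's left or ahead of it; yaw varies). Beside the magazine nothing is higher than 60 mm. The tool must lean with it.
- feeder_home (a point): On the magazine's axis, level with the underside of the closed orange catches, about 88 mm above the desk. z runs along the axis out of the mouth (35 degrees off vertical), y is horizontal, x points up, towards the high side of the mouth. A loaded token's centre lies 4 mm below it along z; the next token pushes that one 8 mm further down.
- magazine: Magazine, same origin and axes as feeder_home: four aluminium corner posts round a 42.5 mm bore, straight up to z = 14 mm, flared to about 53 mm at z = 23 mm. Gaps: at +y and -y 29 mm wide, open outward and from the mouth down to z = -30 mm, so fingers can hold a token by its edge across y all the way down; at +x and -x the catches.
- follower (a joint): Black sprung follower, a 40 mm disc inside the magazine, its top at z = -3 mm of feeder_home when empty. Value: how far it is pushed in, 0 to 0.030 m. Force about 3 N plus 0.15 N per mm.
- catch_near (a joint): Orange catch, 12 mm wide, on the -x side of the magazine. Value: how far it is slid outward against its spring, 0 (closed) to 0.008 m. Its top slopes inward; a token laid in the mouth rests on the slopes a little askew, centre about 11 mm above feeder_home. It snaps shut over a token whose top face is pushed below feeder_home.
- catch_far (a joint): Like catch_near, on the +x side. Closed, the two noses are 33 mm apart and 2.5 mm thick. Pushing a token past both and the follower takes about 6 to 12 N; the force drops once it is past the noses, before its top is under them, so push on 2 to 4 mm below feeder_home.
- green_token_center (a point): Centre of the green token: round plastic disc, 40 mm in diameter, 8 mm thick, about 16 g, lying flat on the desk; z is its axis.
- yellow_token_center (a point): Centre of the yellow token; same size as the green one.
- red_token_center (a point): Centre of the red token, same size: to be left alone.
- white_token_center (a point): Centre of the white token, same size: to be left alone.
- mug: White mug, 76 mm wide, 88 mm high; origin under its centre. Leave alone.
- stapler: Red and black stapler, 36 x 135 x 49 mm, long along its y; origin under its centre. Leave alone.
- marker: White marker pen with a blue cap, 140 mm long along its y, 17 mm thick, lying; origin under its middle. Leave alone.
- stamp: Dark wooden rubber stamp, standing, 34 mm wide, 60 mm high; origin under its centre. Leave alone.
- note_pad: Yellow pad of notes, 75 x 75 x 14 mm; origin under its centre. Leave alone.

How it is judged (in metres and radians):
On the way, in this order (a step that is already met when the one before it is completed fails the run):
1. the green token is in the feeder, pushed down below the catches, the yellow one not yet (z of green_token_center in the frame of feeder_home between -0.03 and -0.002 m and x of green_token_center in the frame of feeder_home between -0.004 and 0.004 m and y of green_token_center in the frame of feeder_home between -0.004 and 0.004 m and distance between yellow_token_center and feeder_home above 0.03 m), for 0.2 s.
2. the yellow token is pushed down below the catches on top of the green one (z of yellow_token_center in the frame of feeder_home below -0.002 m and z of green_token_center in the frame of feeder_home below -0.01 m and distance between yellow_token_center and feeder_home below 0.03 m and distance between green_token_center and feeder_home below 0.04 m), for 0.2 s.
At the end, for the whole second after the job is handed in: Both tokens are held in the feeder under the catches: yellow on top with its centre 2 to 7 mm below the underside of the catches, green beneath it with its centre 10 to 15 mm below, each within 4 mm of the magazine's axis in either direction and square to it within 0.1 rad (z of yellow_token_center in the frame of feeder_home between -0.007 and -0.002 m and z of green_token_center in the frame of feeder_home between -0.015 and -0.01 m and x of yellow_token_center in the frame of feeder_home between -0.004 and 0.004 m and y of yellow_token_center in the frame of feeder_home between -0.004 and 0.004 m and x of green_token_center in the frame of feeder_home between -0.004 and 0.004 m and y of green_token_center in the frame of feeder_home between -0.004 and 0.004 m and angle between the z axis of each of yellow_token_center, green_token_center and the z axis of feeder_home, either way round below 0.1 rad); the robot touches nothing.
It fails at once if the red or white token is moved more than 30 mm (distance of any of red_token_center, white_token_center from where it was at the start of the episode above 0.03 m).
It fails at once if another thing on the desk is moved more than 30 mm or tipped over (distance of any of mug, stapler, marker, stamp, note_pad from where it was at the start of the episode above 0.03 m or angle between any of mug, stamp's own z axis and vertical above 0.6 rad).
It also fails if it takes over 64 s, if anything falls off the work surface, if the arm or the gripper's body presses on something with over 40 N, if the wrist force passes 120 N, or if a joint passes its speed limit or range.

## Working session

There is one attempt and no reset: what is moved stays moved. The work goes in short steps, each a Python script; the robot and the scene stay as the last script left them, time stands still between calls to the robot, and variables do not carry over. Pictures are saved under pics/ and viewed, at most 10 in all, crops included, and the job is handed in when it is done.

```bash
ls; mkdir -p pics
python3 - <<'E'
from workcell import *
import cv2,numpy as np,pickle
d={}
for n in("scene","top"):
    c=camera(n);d[n]=c;cv2.imwrite(f"pics/{n}0.png",c["image"]);print(n,c["fx"],c["fy"],c["cx"],c["cy"],np.round(c["cam_to_world"],3).tolist(),[k for k in c])
pickle.dump(d,open("c0.pkl","wb"))
a,b=[d[n]["image"] for n in d]
s=read_state();print(s["time"],s["finger_gap"],grip_point_offset,s["tool_rot"])
E
```

```text
pics
scene 380.7517252372237 380.7517252372237 321.33609798011764 196.71745305348242 [[-0.25, -0.58, 0.775, 1161.169], [0.968, -0.131, 0.214, 227.406], [-0.023, 0.804, 0.595, 549.319], [0.0, 0.0, 0.0, 1.0]] ['image', 'range_z', 'fx', 'fy', 'cx', 'cy', 'cam_to_world']
top 495.8849443396598 495.8849443396598 316.7404986606997 200.3382553262943 [[0.026, 0.997, -0.074, 454.785], [-1.0, 0.026, -0.005, 50.221], [-0.003, 0.074, 0.997, 1146.87], [0.0, 0.0, 0.0, 1.0]] ['image', 'range_z', 'fx', 'fy', 'cx', 'cy', 'cam_to_world']
0.1 85.44408145863554 -18.700000000000003 [[-9.21521087e-01  3.88328216e-01 -2.89145634e-04]
 [ 3.88328314e-01  9.21520645e-01 -9.06749088e-04]
 [-8.56625842e-05 -9.47871841e-04 -9.99999547e-01]]
```

View pics/top0.png

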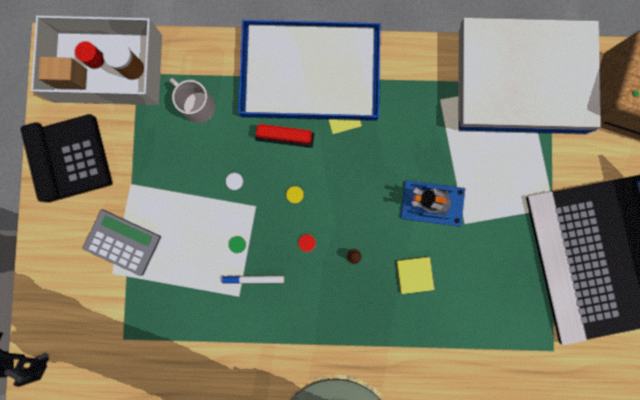

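View pics/scene0.png

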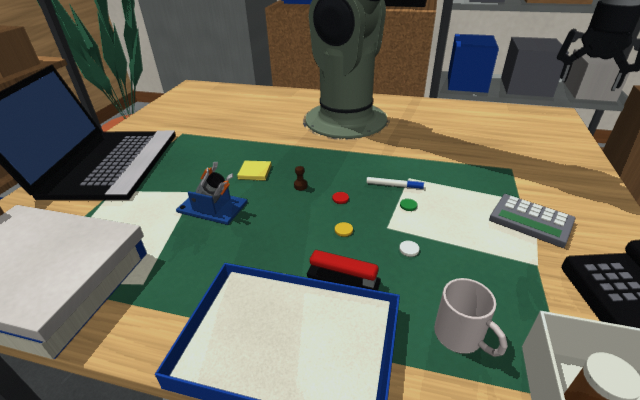

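The top view shows green (237,244), yellow (295,195), red (306,243), white (234,181), and the feeder at (433,203). The feeder's mouth leans to image left, which is +y. The scene view shows the same layout.

```bash
cat > h.py <<'E'
import numpy as np,cv2
def ray(c,u,v):
    M=c["cam_to_world"];d=np.array([(u-c["cx"])/c["fx"],-(v-c["cy"])/c["fy"],-1.])
    return M[:3,3],M[:3,:3]@d
def plane(c,u,v,z):
    o,d=ray(c,u,v);return o+d*(z-o[2])/d[2]
def proj(c,P):
    M=c["cam_to_world"];q=M[:3,:3].T@(np.asarray(P,float)-M[:3,3])
    return np.array([c["cx"]-c["fx"]*q[0]/q[2],c["cy"]+c["fy"]*q[1]/q[2]])
def cloud(c,m):
    v,u=np.nonzero(m&(c["range_z"]>0));z=c["range_z"][v,u].astype(float);M=c["cam_to_world"]
    P=np.c_[(u-c["cx"])/c["fx"]*z,-(v-c["cy"])/c["fy"]*z,-z];return P@M[:3,:3].T+M[:3,3]
def mask(c,col):
    h=cv2.cvtColor(c["image"],cv2.COLOR_BGR2HSV)
    lo,hi={"green":((50,150,90),(75,255,255)),"yellow":((22,150,110),(32,255,255)),"blue":((105,120,50),(125,255,255)),"orange":((5,120,120),(18,255,255))}[col]
    return cv2.inRange(h,lo,hi)
def blobs(m,amin):
    n,l,s,ce=cv2.connectedComponentsWithStats(m)
    return [(ce[i],s[i],l==i) for i in range(1,n) if s[i,4]>=amin]
E
python3 - <<'E'
import pickle;from h import *
d=pickle.load(open("c0.pkl","rb"))
for n in d:
    c=d[n]
    for col in("green","yellow"):
        for ce,s,l in blobs(mask(c,col),60):
            if s[4]<500: print(n,col,ce.round(1),s[4],plane(c,*ce,7.5 if n=="top" else 6.5).round(1))
    for ce,s,l in blobs(mask(c,"blue"),300):
        P=cloud(c,l);P2=P[(P[:,2]>4)&(P[:,2]<16)]
        if len(P2)<100: continue
        ri=cv2.minAreaRect(P2[:,:2].astype(np.float32))
        if max(ri[1])<220: print(n,"base",ce.round(1),s[4],ri,np.median(P2[:,2]))
    b=cv2.resize(c["image"][170:240,390:480] if n=="top" else c["image"][145:235,165:265],None,fx=5,fy=5,interpolation=cv2.INTER_CUBIC)
    cv2.imwrite(f"pics/{n}_f.png",b)
a,b=[cv2.imread(f"pics/{n}_f.png") for n in("top","scene")]
b=cv2.resize(b,(389,350));cv2.imwrite("pics/f0.png",np.hstack([a[:,:400],b]))
E
```

```text
scene green [408.1 203.9] 116 [436.7 235.1   6.5]
scene yellow [255.7 174.9] 168 [ 398.6 -160.2    6.5]
scene yellow [343.4 228.7] 200 [555.1 106.9   6.5]
scene base [212.4 206.8] 1389 ((542.6051025390625, -211.552001953125), (139.23411560058594, 90.95393371582031), 84.48462677001953) 9.3581422108972
top green [236.8 244.2] 180 [433.8 236.6   7.5]
top yellow [294.3 194.2] 234 [552.  108.4   7.5]
top base [432.8 204.5] 1448 ((540.2396240234375, -210.26950073242188), (139.2410430908203, 88.36636352539062), 84.3485336303711) 8.290739715063637
```

View pics/f0.png

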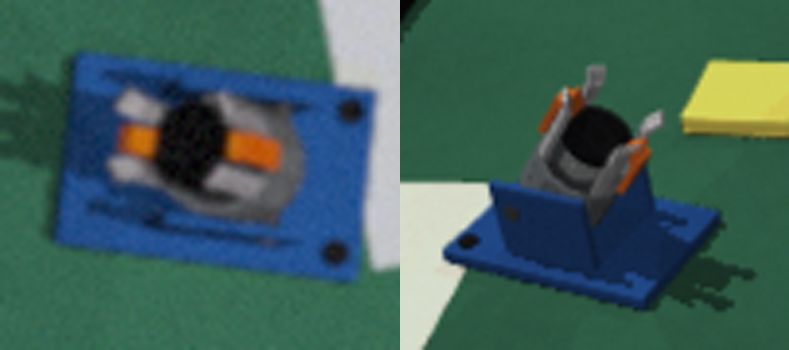

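The crop shows the magazine with its orange catches at top-view pixels of about (418,198) and (440,200), with the mouth leaning to +y. Next I'll check IK, then look from the wrist camera above green and above the mouth.

```bash
cat >> h.py <<'E'
YAW=np.radians(-95.6)
def frames(yaw):
    fx=np.array([np.cos(yaw),np.sin(yaw),0]);fy=np.array([-np.sin(yaw),np.cos(yaw),0]);k=np.array([0,0,1.])
    s,c=np.sin(np.radians(35)),np.cos(np.radians(35))
    return np.c_[c*fx+s*k,fy,-s*fx+c*k]      # home axes as columns
def tool(H,sgn=1):           # tool z down the axis
    z=-H[:,2];y=sgn*H[:,1];return np.c_[np.cross(y,z),y,z]
def down(sgn=1,yaw=YAW):
    y=sgn*np.array([-np.sin(yaw),np.cos(yaw),0]);z=np.array([0,0,-1.]);return np.c_[np.cross(y,z),y,z]
E
python3 - <<'E'
import pickle;from h import *
from workcell import *
d=pickle.load(open("c0.pkl","rb"))
H=frames(YAW)
for n in d:
    c=d[n];m=mask(c,"orange")
    m2=np.zeros_like(m)
    if n=="top": m2[170:240,395:475]=m[170:240,395:475]
    else: m2[145:235,165:265]=m[145:235,165:265]
    for ce,s,l in blobs(m2,6):
        P=cloud(c,l);print(n,ce.round(1),s[4],plane(c,*ce,92).round(1),np.median(P,0).round(1) if len(P) else 0)
home=np.array([543,-205,88.])
for sg in(1,-1):
    for nm,p,R in(("g",[435,236,120],down(sg)),("g0",[435,236,1],down(sg)),("y",[553,108,1],down(sg)),("f+120",home+120*H[:,2],tool(H,sg)),("f",home,tool(H,sg)),("f-10",home-10*H[:,2],tool(H,sg))):
        q=inverse_kinematics(p,R);print(sg,nm,None if q is None else np.round(q,2))
E
```

```text
scene [203.8 173.2] 16 [ 537.9 -215.6   92. ] [ 546.4 -208.2  100.7]
scene [225.1 185.7] 28 [ 572.2 -146.8   92. ] [ 550.2 -160.9   76.1]
top [417.1 197.8] 38 [ 543.9 -158.1   92. ] [ 544.7 -160.3   79.5]
top [440.5 199.5] 62 [ 541.5 -207.9   92. ] [ 541.1 -205.3  101.6]
1 g [-0.83  0.5   0.28  2.05 -0.23  0.62 -0.49]
1 g0 [-0.73  0.72  0.15  2.08 -0.29  0.36 -0.44]
1 y [-0.48  0.79  0.26  1.91 -0.4   0.49 -0.03]
1 f+120 [-0.62  0.67  0.64  1.86  0.3   0.85 -0.39]
1 f [-0.48  0.83  0.6   1.92  0.32  0.6  -0.4 ]
1 f-10 [-0.47  0.84  0.59  1.92  0.33  0.58 -0.41]
-1 g [-0.31  0.5  -0.4   2.02  0.3   0.67  2.14]
-1 g0 [-0.37  0.72 -0.33  2.06  0.53  0.44  1.93]
-1 y [-0.05  0.78 -0.36  1.88  0.48  0.56  2.32]
-1 f+120 [-0.11  0.57 -0.12  1.83  0.74  1.09  2.36]
-1 f [-0.05  0.71 -0.03  1.9   0.87  0.87  2.27]
-1 f-10 [-0.04  0.73 -0.03  1.9   0.88  0.85  2.27]
```

Run:
```python
import pickle;from h import *
from workcell import *
movep([435,236,130],down());g=camera("wrist")
H=frames(YAW);home=np.array([544,-183,88.])
movep(home+110*H[:,2],tool(H));f=camera("wrist")
s=read_state();print(s["time"],s["eef_pos"],home+110*H[:,2]);T=np.eye(4)
pickle.dump((g,f),open("w0.pkl","wb"))
for ce,st,l in blobs(mask(g,"green"),500): print(ce,st,plane(g,*ce,8).round(1))
print(proj(f,home),proj(f,home+14*H[:,2]))
a=g["image"];b=f["image"];cv2.imwrite("pics/w0.png",cv2.resize(np.vstack([a,b]),None,fx=.75,fy=.75,interpolation=3))
```

```text
3.0667 [ 550.18374154 -119.1289127   177.85797294] [ 550.15683771 -120.2077116   178.10672487]
[318.9086967  199.97296734] [318.95152556 204.94617773]
```

View pics/w0.png

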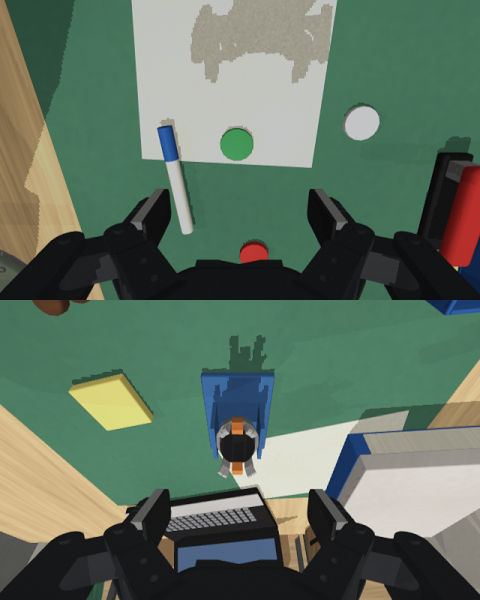

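The wrist view over green shows the token at about (316,192). The tilted view shows the mouth at about (316,196), with the catches in line with it. Now I'll refine both numerically.

Run:
```python
import pickle;from h import *
g,f=pickle.load(open("w0.pkl","rb"))
hs=cv2.cvtColor(g["image"],cv2.COLOR_BGR2HSV);print(hs[192,316],g["fx"])
m=cv2.inRange(hs,tuple(int(x) for x in np.maximum(hs[192,316].astype(int)-[6,50,45],0)),tuple(int(x) for x in np.minimum(hs[192,316].astype(int)+[6,60,60],255)))
for ce,st,l in blobs(m,300): 
    if l[192,316]:
        k=cv2.convexHull(np.argwhere(l)[:,::-1].astype(np.int32));e=cv2.fitEllipse(k);P=cloud(g,l)
        print(ce,st,e,plane(g,*ce,7.5).round(1),np.median(P,0).round(1))
H=frames(YAW);home=np.array([544,-183,88.])
def hp(u,v,z): # intersect ray with home plane z
    o,d=ray(f,u,v);o=H.T@(o-home);d=H.T@d;return (o+d*(z-o[2])/d[2]).round(1)
for ce,st,l in blobs(mask(f,"orange"),40):
    P=(cloud(f,l)-home)@H;print("orange",ce.round(1),st,"pts lo/hi",np.percentile(P,[5,50,95],axis=0).round(1).tolist())
    t,b=st[1],st[1]+st[3]; print(hp(ce[0],t,0),hp(ce[0],b,0),hp(ce[0],t,9),hp(ce[0],b,9))
gr=cv2.cvtColor(f["image"],cv2.COLOR_BGR2GRAY)
m=cv2.inRange(gr,0,45);m[:150]=0;m[235:]=0
for ce,st,l in blobs(m,150):
    if 280<ce[0]<350: e=cv2.fitEllipse(cv2.convexHull(np.argwhere(l)[:,::-1].astype(np.int32)));print("black",ce,st,e,hp(*ce,-3),hp(*e[0],-3))
# base top
hs=cv2.cvtColor(f["image"],cv2.COLOR_BGR2HSV);m=mask(f,"blue");
for ce,st,l in blobs(m,500):
    P=cloud(f,l);P=P[(P[:,2]>5)&(P[:,2]<14)]
    if len(P)>500: print("blue",ce,cv2.minAreaRect(P[:,:2].astype(np.float32)))
cv2.imwrite("pics/wf.png",cv2.resize(f["image"][130:250,250:390],None,fx=5,fy=5,interpolation=cv2.INTER_CUBIC))
```

```text
[ 68 140 151] 310.8477345170727
[315.3199446  192.60041551] [ 294  172   44   42 1444] ((315.36419677734375, 192.66717529296875), (41.75773239135742, 43.8195915222168), 93.4389419555664) [432.  239.7   7.5] [431.9 239.5   6.8]
orange [316.1 168.6] [309 158  15  22 302] pts lo/hi [[-32.6, -7.9, -15.9], [-28.1, -2.4, 6.6], [-20.2, 3.2, 12.2]]
[-35.8  -2.3   0. ] [-17.4  -2.4  -0. ] [-37.2  -2.3   9. ] [-19.5  -2.3   9. ]
orange [315.8 224. ] [309 216  14  17 228] pts lo/hi [[14.0, -7.6, 2.4], [18.3, -2.5, 7.6], [26.2, 2.6, 12.2]]
[14.4 -2.7  0. ] [30.3 -2.7  0. ] [11.2 -2.6  9. ] [26.5 -2.6  9. ]
black [316.09820194 196.54564315] [ 293  174   47   42 1446] ((316.0216979980469, 194.72268676757812), (45.19664764404297, 46.20037078857422), 88.90467834472656) [-2.2 -2.4 -3. ] [-3.8 -2.5 -3. ]
blue [316.52882168 134.81958377] ((539.17822265625, -208.29837036132812), (138.14080810546875, 89.07144927978516), 84.16678619384766)
```

View pics/wf.png

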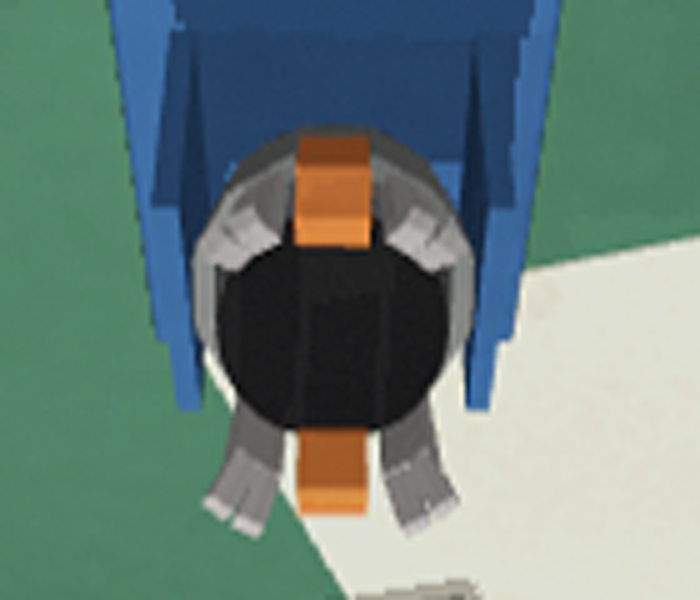

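The mouth crop shows the nose edges at crop rows 245 and 430 and catch columns 297–370. The wrist camera reads both green and the base about (-2,+2.6) mm off the other cameras' mean, so the bias is common to both. Once I'm holding the token I can cancel it by measuring token and mouth in the same camera. Grasping green now.

```bash
cat > grab.py <<'E'
from h import *
from workcell import *
import pickle
def grab(x,y,name):
    movep([x,y,60],down());wait(.2)
    print("guard",movel([x,y,1.],max_speed=100,guard=15))
    f0=read_state()["ft_force"];clamp();s=read_state();print("gap",s["finger_gap"],"df",np.round(s["ft_force"]-f0,1),"tcp",s["eef_pos"].round(2))
    movel([x,y,70]);wait(.3);w=camera("wrist");s=read_state();print(s["time"],s["finger_gap"],s["eef_pos"].round(2))
    pickle.dump((w,s),open(name+".pkl","wb"));cv2.imwrite("pics/"+name+".png",w["image"])
E
python3 - <<'E'
from grab import *
movep([434,200,150],down())
grab(433.5,237.8,"gg")
E
```

```text
guard False
gap 36.69125348735689 df [-5.3 -1.5 19.2] tcp [433.7  237.96   1.73]
7.2333 36.07013312338006 [433.32 237.59  69.53]
```

View pics/gg.png

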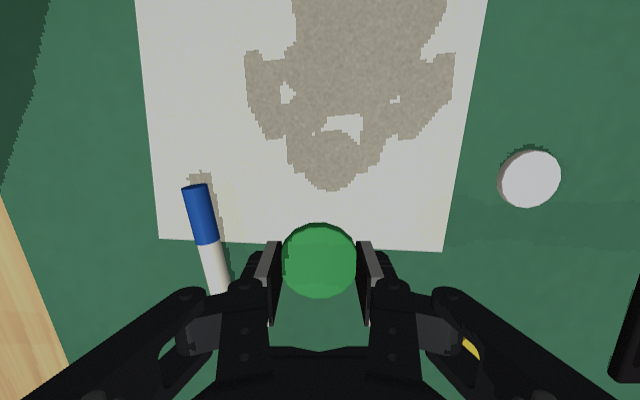

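Green is held between the fingertips at about (319,260). The gap reads 36 mm rather than 40, so I'll check the token's pose in the tool frame.

```bash
cat >> h.py <<'E'
def held(w,s,hue=(50,75),zt=None):
    """top-face cloud/ellipse of held token in the tool frame"""
    hs=cv2.cvtColor(w["image"],cv2.COLOR_BGR2HSV);m=cv2.inRange(hs,(hue[0],100,60),(hue[1],255,255))
    R=s["tool_rot"];p=s["eef_pos"]
    b=[q for q in blobs(m,600) if 290<q[0][0]<350 and 200<q[0][1]<320]
    b=max(b,key=lambda q:q[1][4]);L=b[2]
    P=(cloud(w,L)-p)@R
    c0=P.mean(0);n=None
    for _ in range(4):
        A=np.c_[P[:,:2],np.ones(len(P))];n=np.linalg.lstsq(A,P[:,2],rcond=None)[0];r=P[:,2]-A@n;P=P[abs(r)<2] if (abs(r)<2).sum()>100 else P
    e=cv2.minEnclosingCircle(P[:,:2].astype(np.float32))
    return b[0].round(1),b[1],n.round(4),e,P.mean(0).round(2)
E
python3 - <<'E'
import pickle;from h import *
w,s=pickle.load(open("gg.pkl","rb"))
print(held(w,s))
# pads in tool frame: dark points near token at |y|~20
P=(cloud(w,np.ones((400,640),bool))-s["eef_pos"])@s["tool_rot"]
for sg in(1,-1):
    Q=P[(sg*P[:,1]>14)&(sg*P[:,1]<26)&(P[:,2]>-40)&(P[:,2]<15)&(abs(P[:,0])<30)]
    print(sg,len(Q),np.percentile(Q,[2,25,50,75,98],axis=0).round(1).tolist())
print((np.array([433.5,237.8,8])-s["eef_pos"])@s["tool_rot"])
E
```

```text
(array([318.6, 292.1]), array([ 268,  224,  102,  128, 9563], dtype=int32), array([-0.7429,  0.0042, -0.1368]), ((-50.103065490722656, -0.3816463351249695), 62.30534744262695), array([-34.94,  -0.63,  25.82]))
1 1748 [[-8.9, 14.3, -38.7], [-0.2, 17.7, -35.0], [8.3, 17.9, -23.5], [12.5, 20.0, -8.5], [13.2, 24.1, -3.4]]
-1 1846 [[-9.2, -24.9, -38.6], [-0.6, -20.7, -34.5], [8.1, -18.7, -22.0], [12.5, -18.5, -5.7], [13.2, -14.3, -3.3]]
[ 0.26802328  0.19088328 61.52579406]
```

```bash
cat >> h.py <<'E'
def held(w,s,hue=(50,80)):
    hs=cv2.cvtColor(w["image"],cv2.COLOR_BGR2HSV);m=cv2.inRange(hs,(hue[0],90,50),(hue[1],255,255))>0
    M=w["cam_to_world"];v,u=np.nonzero(m&(w["range_z"]>0));P=(cloud(w,m)-s["eef_pos"])@s["tool_rot"]
    k=(abs(P[:,1])<25)&(P[:,2]<12)&(P[:,2]>-25)&(abs(P[:,0])<45);P=P[k];uv=np.c_[u,v][k]
    A=np.c_[P[:,:2],np.ones(len(P))];q=np.ones(len(P),bool)
    for _ in range(6): n=np.linalg.lstsq(A[q],P[q,2],rcond=None)[0];q=abs(P[:,2]-A@n)<1.5
    Q=P[q];return len(P),q.sum(),n,cv2.minEnclosingCircle(Q[:,:2].astype(np.float32)),np.percentile(Q,[1,50,99],axis=0).round(1),uv[q]
E
python3 - <<'E'
import pickle;from h import *
w,s=pickle.load(open("gg.pkl","rb"));r=held(w,s)
for t in r[:5]: print(t)
E
```

```text
4680
4415
[ 2.91991997e-03 -9.38304222e-06 -4.67201379e+00]
((0.1106252521276474, -0.5859484672546387), 20.57217788696289)
[[-17.7 -18.   -5.9]
 [  1.8  -0.7  -4.7]
 [ 19.3  17.   -3.3]]
```

Run:
```python
import pickle;from h import *
from workcell import *
w,s=pickle.load(open("gg.pkl","rb"))
cv2.imwrite("pics/ggz.png",cv2.resize(w["image"][210:340,230:410],None,fx=4,fy=4,interpolation=3))
s=read_state();print(s["time"],s["finger_gap"],s["gripper_force"],s["ft_force"],s["eef_pos"])
P=(cloud(w,np.ones((400,640),bool))-s["eef_pos"])@s["tool_rot"]
for u,v in((276,246),(270,275),(268,320),(282,243),(284,262),(320,224),(320,260),(320,296)):
    o=np.zeros((400,640),bool);o[v-1:v+2,u-1:u+2]=1;print(u,v,np.median((cloud(w,o)-s["eef_pos"])@s["tool_rot"],axis=0).round(1))
```

```text
7.2333 36.07013312338006 59.933602809906006 [-0.66119527 -0.12983158 -0.10628247] [433.32435543 237.58541789  69.52604905]
276 246 [ 12.7 -20.   -9.3]
270 275 [ 12.7 -19.  -35.8]
268 320 [ -6.1 -20.2 -37.3]
282 243 [  8.9 -18.6   1.9]
284 262 [  1.9 -17.2  -4.7]
320 224 [20.   0.3 -0.4]
320 260 [ 2.6  0.3 -4.8]
320 296 [-17.    0.3  -4.4]
```

View pics/ggz.png

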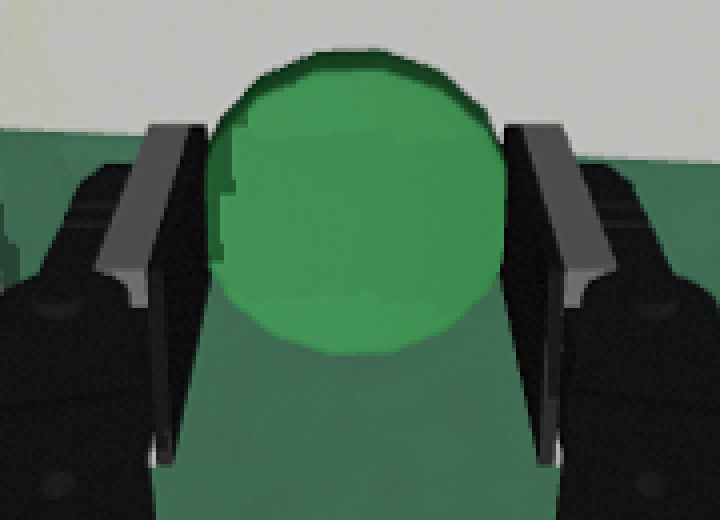

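The close-up shows green gripped flat and square, with its top face spanning crop columns 207–507 and rows 68–355. Next I'll hover on the axis and measure token and mouth in one wrist picture.

```bash
sed -i 's/radians(-95.6)/radians(-95.65)/' h.py
cat > hov.py <<'E'
from h import *
from workcell import *
import pickle
H=frames(YAW);HOME=np.array([544,-183,88.]);R=tool(H)
def P(x,y,z): return HOME+H@np.array([x,y,z],float)
def lat():   # TCP lateral position in H from state
    return H.T@(read_state()["eef_pos"]-HOME)
def look(name,hue):
    wait(.4);s=read_state();f=camera("wrist");pickle.dump((f,s),open(name+".pkl","wb"));cv2.imwrite(f"pics/{name}.png",f["image"])
    print("t",s["time"],"tcpH",(H.T@(s["eef_pos"]-HOME)).round(2),"gap",s["finger_gap"])
    r=held(f,s,hue);print("held",r[1],r[2].round(3),np.round(r[3][0],2),round(r[3][1],1),r[4].tolist())
    uv=cv2.convexHull(r[5].astype(np.int32))
    for ce,st,l in blobs(mask(f,"orange"),40):
        if not(250<ce[0]<390 and 120<ce[1]<280):continue
        def hp(u,v,z):
            o,d=ray(f,u,v);o=H.T@(o-HOME);d=H.T@d;return (o+d*(z-o[2])/d[2]).round(1)
        print("orange",ce.round(1),st.tolist(),hp(ce[0],st[1],1.2),hp(ce[0],st[1]+st[3],1.2))
    return f,s
E
python3 - <<'E'
from hov import *
movep([440,100,150],down());movep(P(-.7,-2,120),R)
look("h1",(50,80))
E
```

```text
t 9.2417 tcpH [ -0.76  -2.07 120.12] gap 36.527291924502556
held 4424 [ 2.000e-03  1.000e-03 -6.078e+00] [ 1.16 -0.56] 20.1 [[-17.0, -18.0, -7.3], [2.3, -0.7, -6.1], [20.0, 17.1, -4.8]]
orange [318.7 168. ] [312, 160, 15, 17, 244] [-32.4  -2.2   1.2] [-17.7  -2.2   1.2]
orange [318.2 216.6] [312, 212, 14, 10, 132] [14.1 -2.7  1.2] [23.6 -2.7  1.2]
```

View pics/h1.png

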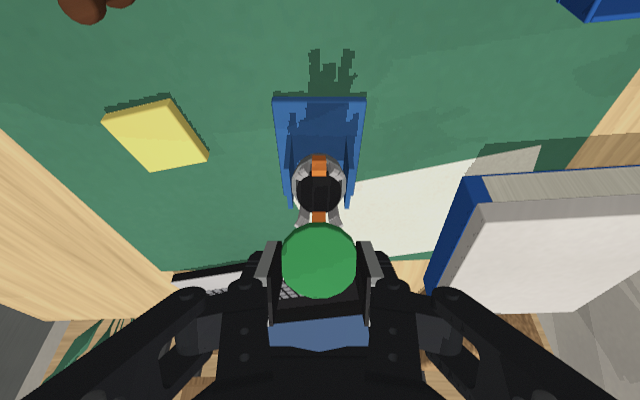

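Token at H(-1.92,-2.63) and mouth centre at H(-1.8,-2.45), so they're aligned to about 0.2 mm. Lowering with a guard.

Run:
```python
from hov import *
x,y=-.6,-1.9
movel(P(x,y,45));wait(.3);f0=read_state()["ft_force"]
def rep(g):
    s=read_state();print(g,"t",s["time"],"H",lat().round(2),"F",(H.T@(s["ft_force"]-f0)).round(1),"gap",round(s["finger_gap"],1))
for z in(20,14,10):
    g=movel(P(x,y,z),max_speed=40,guard=8);rep(g)
    if g:break
look("h2",(50,80))
```

```text
False t 11.0167 H [-0.6  -1.85 20.03] F [-0.6  0.2 -0.6] gap 36.2
False t 11.3167 H [-0.55 -2.05 13.78] F [-0.1 -1.   0.1] gap 36.8
False t 11.5667 H [-0.74 -1.92  9.85] F [-2.1 -0.7 -0.9] gap 36.0
t 11.9667 tcpH [-0.64 -1.92 10.03] gap 36.517836293208255
held 4403 [ 0.00e+00  1.00e-03 -6.13e+00] [ 1.44 -0.82] 19.9 [[-16.4, -18.0, -7.4], [2.5, -0.6, -6.1], [20.0, 17.1, -4.8]]
orange [318.4 202.2] [306, 183, 25, 38, 856] [-38.8  -2.4   1.2] [-18.5  -2.4   1.2]
```

```bash
cat > push.py <<'E'
from hov import *
def push(x,y,z0,z1,f0,guard=30):
    for z in range(z0,z1-1,-3):
        g=movel(P(x,y,z),max_speed=30,guard=guard);s=read_state();print(g,"t",round(s["time"],2),"H",lat().round(2),"F",(H.T@(s["ft_force"]-f0)).round(1),"gap",round(s["finger_gap"],1))
        if g:break
E
python3 - <<'E'
from push import *
f0=read_state()["ft_force"];push(-.6,-1.9,7,-9,f0)
look("h3",(50,80))
E
```

```text
False t 12.27 H [-0.5  -1.97  6.81] F [ 0.1 -0.7  1.3] gap 36.6
False t 12.52 H [-0.63 -1.64  3.91] F [-0.   2.2  1.6] gap 36.5
False t 12.77 H [-0.46 -2.2   0.71] F [-0.3  1.  -1.7] gap 36.2
False t 13.02 H [-0.57 -1.91 -2.15] F [0.6 0.3 0.3] gap 36.4
False t 13.27 H [-0.57 -1.91 -5.33] F [-0.7  3.2 -7.4] gap 36.4
False t 13.52 H [-0.58 -1.93 -8.04] F [0.8 0.1 3.3] gap 36.3
t 13.9167 tcpH [-0.59 -1.91 -7.95] gap 36.36204418150368
held 3816 [-2.00e-03  1.00e-03 -6.13e+00] [ 0.78 -0.98] 20.0 [[-15.2, -18.1, -7.4], [1.1, -0.7, -6.1], [17.0, 17.1, -4.9]]
orange [318.5 213.4] [305, 191, 28, 44, 1136] [-39.4  -2.3   1.2] [-18.3  -2.4   1.2]
```

Run:
```python
from push import *
f0=read_state()["ft_force"];push(-.6,-1.9,-10,-10,f0)
f,s=look("h4",(50,80));a=f["image"][170:330,220:420]
open_gripper();wait(.3);print(lat().round(2))
movel(P(-.6,-1.9,90));f,s=look("h5",(50,80));b=f["image"][120:280,220:420]
cv2.imwrite("pics/h45.png",cv2.resize(np.hstack([a,b]),None,fx=2,fy=2,interpolation=3))
```

```text
False t 14.22 H [ -0.57  -1.91 -10.12] F [ 1.8 -0.2  1.6] gap 36.7
t 14.6167 tcpH [-0.58 -1.9  -9.98] gap 36.34872371135958
held 3789 [-1.000e-03  0.000e+00 -6.119e+00] [ 0.9  -0.95] 20.0 [[-16.3, -18.1, -7.4], [0.4, -0.7, -6.1], [16.8, 17.0, -5.0]]
orange [318.3 200.2] [306, 192, 26, 17, 409] [-39.5  -2.4   1.2] [-31.7  -2.4   1.2]
orange [318.4 223. ] [304, 210, 29, 27, 756] [-31.2  -2.4   1.2] [-18.2  -2.4   1.2]
[ -0.59  -1.9  -10.  ]
t 16.725 tcpH [-0.51 -2.01 89.71] gap 85.63685712776284Traceback (most recent call last):
  File "<stdin>", line 5, in <module>
  File "hov.py", line 11, in look
    r=held(f,s,hue);print("held",r[1],r[2].round(3),np.round(r[3][0],2),round(r[3][1],1),r[4].tolist())
  File "h.py", line 47, in held
    Q=P[q];return len(P),q.sum(),n,cv2.minEnclosingCircle(Q[:,:2].astype(np.float32)),np.percentile(Q,[1,50,99],axis=0).round(1),uv[q]
                                                                                      ~~~~~~~~~~~~~^^^^^^^^^^^^^^^^^^^^
    return _quantile_unchecked(
        a, q, axis, out, overwrite_input, method, keepdims, weights)
    return _ureduce(a,
                    func=_quantile_ureduce_func,
    ...<5 lines>...
                    overwrite_input=overwrite_input,
                    method=method)
    r = func(a, **kwargs)
    result = _quantile(arr,
                       quantiles=q,
    ...<2 lines>...
                       out=out,
                       weights=wgt)
    slices_having_nans = np.isnan(arr[-1, ...])
                                  ~~~^^^^^^^^^
IndexError: index -1 is out of bounds for axis 0 with size 0
```

```bash
cat >> hov.py <<'E'
def loaded(name,hue):
    f,s=pickle.load(open(name+".pkl","rb"))
    hs=cv2.cvtColor(f["image"],cv2.COLOR_BGR2HSV);m=cv2.inRange(hs,(hue[0],90,50),(hue[1],255,255))>0
    def fit(Q):
        q=np.ones(len(Q),bool);A=np.c_[Q[:,:2],np.ones(len(Q))]
        for _ in range(6): n=np.linalg.lstsq(A[q],Q[q,2],rcond=None)[0];q=abs(Q[:,2]-A@n)<1.5
        return n.round(3),q.sum(),np.percentile(Q[q],[1,50,99],axis=0).round(1).tolist()
    Q=(cloud(f,m)-HOME)@H;k=(np.hypot(Q[:,0]+1.8,Q[:,1]+2.4)<23)&(abs(Q[:,2])<30);print("token",fit(Q[k]))
    Q=(cloud(f,mask(f,"orange")>0)-HOME)@H
    for sg in(1,-1):
        q=Q[(sg*(Q[:,0]+1.8)>10)&(abs(Q[:,0])<40)&(abs(Q[:,2])<25)];print("orange",sg,len(q),np.percentile(q,[1,50,99],axis=0).round(1).tolist())
E
python3 - <<'E'
from hov import *
loaded("h5",(50,80))
print("empty:");f,_=pickle.load(open("h1.pkl","rb"));loaded("h1",(50,80))
f=pickle.load(open("h5.pkl","rb"))[0]
cv2.imwrite("pics/h5z.png",cv2.resize(f["image"][110:250,240:400],None,fx=4,fy=4,interpolation=3))
E
```

```text
token (array([ 0.   , -0.004,  0.582]), np.int64(1652), [[-17.9, -20.7, -0.8], [-2.4, -2.0, 0.6], [13.6, 15.9, 1.9]])
orange 1 271 [[13.9, -8.3, 1.4], [18.1, -2.8, 7.3], [26.7, 2.7, 12.9]]
orange -1 340 [[-32.8, -7.9, -21.4], [-28.3, -2.0, 6.7], [-20.1, 3.2, 12.6]]
empty:Traceback (most recent call last):
  File "<stdin>", line 3, in <module>
  File "hov.py", line 26, in loaded
    Q=(cloud(f,m)-HOME)@H;k=(np.hypot(Q[:,0]+1.8,Q[:,1]+2.4)<23)&(abs(Q[:,2])<30);print("token",fit(Q[k]))
                                                                                                ~~~^^^^^^
  File "hov.py", line 25, in fit
    return n.round(3),q.sum(),np.percentile(Q[q],[1,50,99],axis=0).round(1).tolist()
                              ~~~~~~~~~~~~~^^^^^^^^^^^^^^^^^^^^^^^
    return _quantile_unchecked(
        a, q, axis, out, overwrite_input, method, keepdims, weights)
    return _ureduce(a,
                    func=_quantile_ureduce_func,
    ...<5 lines>...
                    overwrite_input=overwrite_input,
                    method=method)
    r = func(a, **kwargs)
    result = _quantile(arr,
                       quantiles=q,
    ...<2 lines>...
                       out=out,
                       weights=wgt)
    slices_having_nans = np.isnan(arr[-1, ...])
                                  ~~~^^^^^^^^^
IndexError: index -1 is out of bounds for axis 0 with size 0
```

Green is flat and both noses are back at their empty-feeder positions of 14 and -18 mm, so it's latched. Now yellow.

Run:
```python
from grab import *
from hov import *
movep(P(-.6,-1.9,130),R);movep([552.5,108.3,130],down())
grab(552.5,108.3,"yy")
movel([552.5,100,150]);movep(P(-.6,-1.9,120),R)
look("k1",(18,34))
```

```text
guard False
gap 36.76408263049433 df [-3.8  0.4 15.9] tcp [552.74 108.38   1.82]
20.7417 36.223404288798456 [552.25 108.16  69.46]
t 22.6583 tcpH [ -0.65  -1.91 120.03] gap 36.32392823922522
held 4441 [ 2.000e-03 -1.000e-03 -6.087e+00] [ 1.66 -0.47] 20.0 [[-16.5, -18.1, -7.3], [2.8, -0.6, -6.1], [20.2, 17.2, -4.7]]
orange [318.3 166. ] [311, 156, 15, 20, 267] [-35.7  -2.4   1.2] [-18.4  -2.4   1.2]
orange [318.  216.5] [312, 212, 13, 10, 130] [14.2 -2.7  1.2] [23.7 -2.7  1.2]
```

Run:
```python
from push import *
x,y=-.3,-1.95
movel(P(x,y,45));wait(.3);f0=read_state()["ft_force"]
movel(P(x,y,20),max_speed=60,guard=10)
push(x,y,17,-10,f0);wait(.3);print(lat().round(2))
look("k2",(18,34))
open_gripper();wait(.3)
movel(P(x,y,90))
try: look("k3",(18,34))
except IndexError: pass
try: loaded("k3",(18,34))
finally:
  f=pickle.load(open("k3.pkl","rb"))[0]
  cv2.imwrite("pics/k3z.png",cv2.resize(f["image"][110:250,240:400],None,fx=4,fy=4,interpolation=3))
```

```text
False t 24.48 H [-0.3  -1.94 17.01] F [-0.8 -0.9  0.3] gap 36.2
False t 24.73 H [-0.26 -2.04 13.88] F [-0.6 -0.7  1.3] gap 36.3
False t 24.98 H [-0.36 -1.97 10.86] F [-0.5 -0.9  0.7] gap 36.2
False t 25.23 H [-0.5  -1.82  7.92] F [-1.6  1.   1.3] gap 36.5
False t 25.48 H [-0.39 -1.89  4.98] F [-1.2  0.1  2.5] gap 36.5
False t 25.73 H [-0.56 -1.47  2.38] F [-2.  -0.4 10.2] gap 36.4
False t 25.98 H [-0.33 -1.71 -0.93] F [-1.6  2.2  3.1] gap 36.5
False t 26.23 H [-0.33 -1.88 -4.12] F [-2.2  3.1  3. ] gap 36.7
False t 26.48 H [-0.24 -2.12 -7.17] F [-1.8  0.5  5.4] gap 36.3
False t 26.73 H [ -0.19  -2.11 -10.17] F [-0.5  0.2  6.3] gap 36.4
[ -0.25  -2.09 -10.01]
t 27.425 tcpH [ -0.28  -2.06 -10.03] gap 36.50292127800796
held 3865 [ 4.000e-03  1.100e-02 -6.391e+00] [ 1.66 -0.67] 19.9 [[-16.1, -18.1, -7.6], [0.7, -0.6, -6.4], [17.6, 17.2, -5.1]]
orange [320.4 193.5] [307, 192, 24, 8, 53] [-39.2  -1.6   1.2] [-35.6  -1.6   1.2]
orange [318.7 222. ] [305, 208, 29, 28, 763] [-31.8  -2.4   1.2] [-18.4  -2.4   1.2]
t 29.5333 tcpH [-0.22 -2.05 89.72] gap 85.51999589084484
token (array([ 0.   , -0.007,  0.591]), np.int64(1717), [[-18.2, -20.8, -0.7], [-2.4, -2.8, 0.6], [14.2, 15.9, 2.0]])
orange 1 258 [[13.5, -8.4, 2.5], [18.2, -2.8, 7.5], [26.2, 2.7, 12.7]]
orange -1 337 [[-32.7, -8.0, -19.1], [-27.9, -2.1, 6.7], [-19.7, 3.2, 12.6]]
```

View pics/k3z.png

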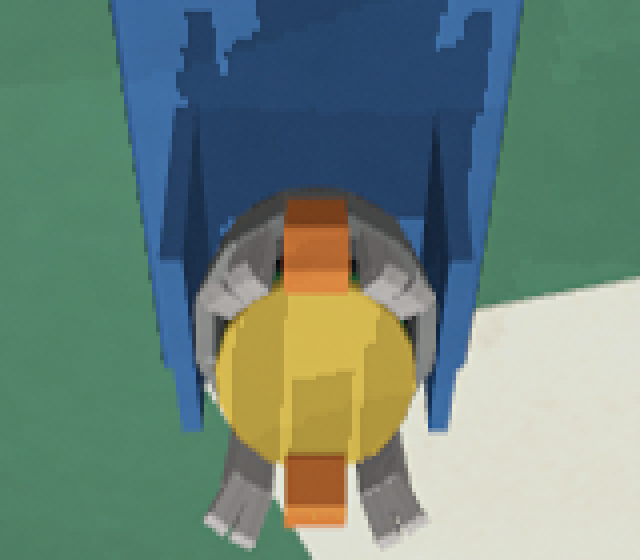

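The picture shows yellow lying flat under both closed catches (crop rows 290 and 455), at the same depth green had when it was latched. The gripper is clear, so I'm handing in.

Run:
```python
from workcell import *
wait(.3);print(finish_job())
```

```text
the job is handed in; nothing more can be done
None
```

I loaded the green token and then the yellow one into the feeder and handed the job in at about 30 s. The last wrist picture showed yellow flat under both closed catches, and green had latched the same way before it; no verdict came back after hand-in.

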